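# Fetch the rear tray divider and fit it in the instrument tray

## Robot

A 6-joint arm with a two-finger parallel gripper is mounted at the origin on the work surface. World frame = base frame: x ahead of the robot, y to its left, z up, the work surface at z = 0. Lengths are in m, angles in rad, forces in N, time in s.
With the tool pointing down it reaches from about 0.3 to 0.85 m from the base axis. Payload 4.2 kg.
Tool frame: the origin (TCP) lies on the front face of the gripper's body, between the roots of the fingers; the fingertips stand 78 mm ahead of it and the grasp point (between the pads) lies 60 mm ahead of it; z points along the fingers, y is the line along which they close (so a half turn about z gives the same grasp; the last joint's range is limited). The gripper opens to 91 mm and grips with 3 to 60 N. Pads are 32 mm wide; open, the fingers measure 118 mm over their backs; the gripper's body (76 mm by 178 mm) begins 60 mm behind the grasp point.
Start: joints at [-1.363, 0.32, 1.565, -0, 1.257, -0.02], TCP at [0.13, -0.56, 0.292] pointing down, gripper open.
Joint ranges: [-3.11, 3.11], [-0.84, 2.01], [0.21, 2.61], [-1.34, 4.49], [0.05, 2.63], [-2.56, 2.56]. Speed limits (rad/s): [2.57, 2.57, 3.14, 3.14, 3.14, 3.14].

## Interface

Orientations are given as a unit quaternion [x, y, z, w].
In Python, from station import ctrl, vision gives the robot as it stands. The module is installed in compiled form; this text tells all that it offers.
- The arm moves only by the tool send_rows, never from a script. Its argument "series" is a list of rows, each a list of 7 numbers: the turn, a rotation vector about the tool's x, y, z scaled (see below), then the shift along the tool's x, y, z scaled (see below), then the gripper command: -1 is shut, 1 is fully open, values between are in proportion. In form: [[wx, wy, wz, x, y, z, hand], ...]. A call has 1 to 12 rows; each row shifts and turns the commanded pose from where the row before left it, along the tool's axes as they then stand; what a row does not reach is not made up. The controller multiplies each number of a shift by 0.04 m and each number of a turn by 4 degrees. A row lasts 1/8 s, in which the tool goes at most 62.5 mm and 10.7 degrees, less where a joint would pass 70% of its speed; a pose out of reach is approached as far as the arm can. A call with a number of a shift or a turn outside -1 to 1 is refused whole. A call with a gripper value outside its range is refused whole. The fingers move at their own pace and stop on an object; the grip force is fixed at half the most. Time passes only in rows, so rows that do not move let the fingers close. It gives the time, the measured TCP pose, the force, the opening and the grip force at its end, in the units of the state.
- ctrl.state(): the state, without advancing time (a new reading comes with each control period).
- vision.grab_frame(name): name is "scene" or "top" or "wrist"; returns the picture (420x560x3 uint8, red, green, blue); there is no depth.
- vision.get_calibration(name): a dict with "fx", "fy", "cx", "cy" (pixels), "R" (3x3) and "t" (3): a world point X has camera coordinates R X + t. Camera axes: x right, y down, z forward; pixel columns grow to the right and rows downward; lengths in m; the calibration is good to about 2 mm. A picture is of the moment at which its call begins: read the wrist's pose just before it. get_calibration takes no time and is no camera call; for the wrist camera it gives the pose at the moment of the call.
- ctrl.close_job(): hands the job in; it is judged then, once.
Trained networks look in the newest picture that a camera, given by its name, has taken for a name from the list of things; names that differ only in an ending like _2 or _b are one class to them, and where a whole thing is asked for, a point or a joint stands for the part that bears it (a point fixed in the world has none). Each returns a list of dicts, best first, with "p" (0 to 1); they miss things now and then, are a little off and sometimes report something else, mostly with a low value. They report only what shows in the picture. A call takes as long as a camera call. They do not tell look-alikes from the thing itself.
- vision.boxes_of(camera, target): "bbox" ([left, top, right, bottom] in pixels, round what is visible of it).
- vision.outline_of(camera, target): "pixels" (420x560 bool, what is visible of it) and "bbox" ([left, top, right, bottom] in pixels, round what is visible of it).
- vision.place_of(camera, target): "point" ([column, row] in pixels: a listed point, or the origin of a listed thing).
The state is a dict: "t": time; "qpos": joint angles; "qd": joint speeds; "effort": joint torques, N m; "tcp_pos": TCP position; "ee_rot": TCP orientation; "contact_force": force on the tool from outside, world axes, zero at the start; "torque": the same for the moment, N m; "grip_width": finger opening in m; "finger_force": force on a finger pad.
Only numpy, scipy, OpenCV 4.12 (cv2) and the standard library are available. Lean on these libraries where they do the work, as an engineer would, in place of code of your own. Each camera call takes 0.05 s, during which the arm holds its last target. There are 200 camera calls.

## Task

On the crowded hook the blue tray divider hangs behind two others: first hang the yellow and the grey divider, in either order, on the spare hook, then take the blue one off and lower it gently, upright and all the way down, into the blue slot bracket of the open tray, centred along the slot. Drop nothing, do not knock over or shift the other things on the table, and leave both moved dividers hanging freely on the spare hook.

Things in the scene. Friction and masses are not known exactly. Their poses are not given: they have to be found in the camera images.
- blue_divider: Blue plastic tray divider, 90 g, hangs rearmost on the crowded hook. Origin: centre of bottom edge; z up, y its width, x its thickness. From the bottom (mm): plate 90 wide, 10 thick, to 50 high; hanging window 52 wide from 50 to 86; cross bar 68 wide, 10 thick, 86 to 98, resting on the prongs; ribbed grip neck 28 wide, 14 thick, 98 to 150, pinched across its width.
- yellow_divider: Yellow divider, same shape, size and axes as the blue one; hangs in front of it on the crowded hook, either first or second from the tip.
- grey_divider: Grey divider, same shape, size and axes as the blue one; hangs in front of it on the crowded hook, either first or second from the tip.
- yellow_divider_bar (a point): Centre of the underside of the yellow divider's cross bar, 86 mm above its origin; level with the prongs' top when it hangs.
- grey_divider_bar (a point): Centre of the underside of the grey divider's cross bar, 86 mm above its origin; level with the prongs' top when it hangs.
- blue_divider_bar (a point): Centre of the underside of the blue divider's cross bar, 86 mm above its origin.
- crowded_root (a point): Hook with the three dividers, about 34 mm apart, on a fixed stand. The point lies on top of its prongs, midway between them, at their root, 153 mm above the table; -x runs along the prongs to the tip (robot side), y sideways, z up. Two level steel prongs, 6 mm thick, 24 mm apart, 130 mm long.
- spare_root (a point): The same point and axes on the empty spare hook, an equal stand of its own.
- crowded_tip (a point): Top of the upturned cross bar that joins the prongs at the tip of the crowded hook, 130 mm in front of the root and 10 mm above the prongs' top. To pass it a divider must be raised more than 10 mm, but less than 30 mm, as its window is 36 mm high.
- spare_tip (a point): Top of the upturned cross bar that joins the prongs at the tip of the spare hook, 130 mm in front of the root and 10 mm above the prongs' top. To pass it a divider must be raised more than 10 mm, but less than 30 mm, as its window is 36 mm high.
- crowded_cover (a point): Middle of the front edge, underside, of the clear cover over the rear of the crowded hook: 130 mm wide, 315 mm above the table, from 32 mm in front of the root back to beyond the post (16 mm wide) behind the root. A gripper must reach in under it at a slant from the robot's side.
- spare_cover (a point): Middle of the front edge, underside, of the clear cover over the rear of the spare hook: 130 mm wide, 315 mm above the table, from 32 mm in front of the root back to beyond the post (16 mm wide) behind the root. A gripper must reach in under it at a slant from the robot's side.
- tray: Open beige instrument tray, fixed, 300 (x) x 170 (y) mm, walls 50 mm high; at its -x end instruments lie on supports below 45 mm, part of the tray. Origin: centre of its underside.
- slot (a point): Centre of the slot's floor in the tray, 6 mm above the table, 50 mm to +x of the tray's middle; y along the slot, x across it, z up. Blue bracket: two ribs 100 mm long, 30 mm high, 14 mm apart, with lips flaring out above them up to 52 mm above the table. The divider fits with its width along y, either face forward.
- rinse_bottle: White rinse bottle, 64 mm wide, 190 mm tall; bystander. Origin: centre of its underside.
- steel_bowl: Steel bowl, 130 mm across, 50 mm tall; bystander. Origin: centre of its underside.
- cap_jar: Glass jar with black cap, 64 mm wide, 80 mm tall; bystander. Origin: centre of its underside.
- brush: Cleaning brush lying flat; bystander.
- beaker: White plastic beaker, 72 mm wide, 85 mm tall; bystander. Origin: centre of its underside.
- parts_dish: Low beige open dish 100 x 140 x 28 mm with one partition; bystander. Origin: centre of its underside.
There are look-alikes about, which are no part of the job. Of the things like the grey_divider, leave any that is red; of the rest the smaller one is meant. Several things have the shape of the blue_divider; the one meant has the colours described above.

How it is judged:
By the outcome, as a careful person would: the job done as asked, in the order asked, and still so for the second after the job is handed in, with the robot touching nothing.
It also fails if it takes over 72 s, if anything falls off the work surface, if the arm or the gripper's body presses on something with over 40 N, if the wrist force passes 120 N, or if a joint passes its speed limit or range.

## Working session

There is one attempt and no reset: what is moved stays moved. The work goes in short steps, Python scripts to look and compute and a tool call to move; the robot and the scene stay as the last step left them, time stands still between calls to the robot, and variables do not carry over. Pictures are saved under pics/ and viewed, at most 10 in all, crops included, and the job is handed in when it is done.

Besides the shell and the picture viewer there is one more tool, called after "Request:" as name([rows], argument=value, ...), one row to a line, values as JSON. send_rows: Moves the arm, as the interface text tells. Shifts and turns lie within -1 to 1; 1 stands for 0.04 m of shift or 4 degrees of turn. Its arguments: {"type":"object","properties":{"series":{"type":"array"}},"required":["series"]}

```bash
mkdir -p pics
cat > h.py <<'E'
import numpy as np,cv2
from station import ctrl,vision
from scipy.spatial.transform import Rotation as R
def ray(cam,px,cal=None):
    c=cal or vision.get_calibration(cam); Rm=np.array(c['R']);t=np.array(c['t'])
    d=Rm.T@np.array([(px[0]-c['cx'])/c['fx'],(px[1]-c['cy'])/c['fy'],1.]); return -Rm.T@t,d/np.linalg.norm(d)
def tri(rs):
    A=np.zeros((3,3));b=np.zeros(3)
    for o,d in rs:
        P=np.eye(3)-np.outer(d,d);A+=P;b+=P@o
    X=np.linalg.solve(A,b); return X,[np.linalg.norm((np.eye(3)-np.outer(d,d))@(X-o)) for o,d in rs]
def atz(cam,px,z):
    o,d=ray(cam,px); return o+d*(z-o[2])/d[2]
def proj(cam,X):
    c=vision.get_calibration(cam);p=np.array(c['R'])@X+np.array(c['t']);return np.array([c['fx']*p[0]/p[2]+c['cx'],c['fy']*p[1]/p[2]+c['cy']])
E
python3 - <<'E'
from h import *
ims=[]
for n in('scene','top','wrist'):
    im=vision.grab_frame(n);cv2.imwrite(f'pics/{n}0.png',im[:,:,::-1])
    c=vision.get_calibration(n);print(n,c['fx'],(-np.array(c['R']).T@c['t']).round(3),np.array(c['R'])[2].round(2))
np.set_printoptions(precision=3,suppress=True)
for n in('scene','top'):
  for t in ['yellow_divider','grey_divider','blue_divider','yellow_divider_bar','grey_divider_bar','blue_divider_bar','crowded_root','spare_root','crowded_tip','spare_tip','crowded_cover','spare_cover','tray','slot','rinse_bottle','steel_bowl','cap_jar','beaker','parts_dish']:
    r=vision.place_of(n,t); print(n,t,[(np.round(x['point']).tolist(),round(x['p'],2)) for x in r])
print(ctrl.state())
E
```

```text
scene 411.6106480681297 [ 1.267 -0.614  1.115] [-0.54  0.48 -0.69]
top 420.98064702156853 [0.344 0.027 1.426] [ 0.15 -0.01 -0.99]
wrist 331.11248995259916 [ 0.203 -0.544  0.384] [-0.26 -0.06 -0.96]
scene yellow_divider [([328.0, 218.0], 0.78)]
scene grey_divider [([187.0, 238.0], 0.81), ([276.0, 187.0], 0.74), ([324.0, 211.0], 0.6), ([365.0, 211.0], 0.54)]
scene blue_divider [([337.0, 220.0], 0.96), ([344.0, 275.0], 0.72)]
scene yellow_divider_bar [([328.0, 200.0], 0.71), ([324.0, 211.0], 0.43)]
scene grey_divider_bar [([321.0, 192.0], 0.75), ([276.0, 171.0], 0.67), ([182.0, 216.0], 0.59)]
scene blue_divider_bar [([353.0, 260.0], 0.8), ([335.0, 205.0], 0.78)]
scene crowded_root [([291.0, 247.0], 0.65), ([342.0, 210.0], 0.6), ([265.0, 222.0], 0.42)]
scene spare_root [([292.0, 249.0], 0.57)]
scene crowded_tip [([318.0, 189.0], 0.61), ([310.0, 177.0], 0.34)]
scene spare_tip [([265.0, 222.0], 0.69), ([343.0, 210.0], 0.53), ([346.0, 169.0], 0.48)]
scene crowded_cover [([345.0, 171.0], 0.73), ([130.0, 282.0], 0.7)]
scene spare_cover [([283.0, 199.0], 0.62), ([344.0, 208.0], 0.5)]
scene tra
[... 1106 characters left out ...]
26)]
top rinse_bottle [([173.0, 185.0], 0.85)]
top steel_bowl [([175.0, 272.0], 0.71), ([296.0, 165.0], 0.56), ([142.0, 223.0], 0.23)]
top cap_jar [([422.0, 270.0], 0.82)]
top beaker [([174.0, 230.0], 0.82)]
top parts_dish [([262.0, 249.0], 0.84)]
{'t': 2.05, 'qpos': array([-1.363,  0.32 ,  1.564, -0.   ,  1.257, -0.02 ]), 'qd': array([-0.001, -0.001,  0.   , -0.001, -0.001, -0.001]), 'effort': array([  0.   , -41.234, -23.223,   0.073,   0.038,  -0.   ]), 'tcp_pos': array([ 0.13 , -0.56 ,  0.292]), 'ee_rot': array([0.994, 0.114, 0.   , 0.   ]), 'contact_force': array([ 0.317, -0.107, -0.535]), 'torque': array([ 0.06 , -0.013,  0.046]), 'finger_force': 0.0, 'grip_width': 0.09115132287657571}
```

View pics/scene0.png

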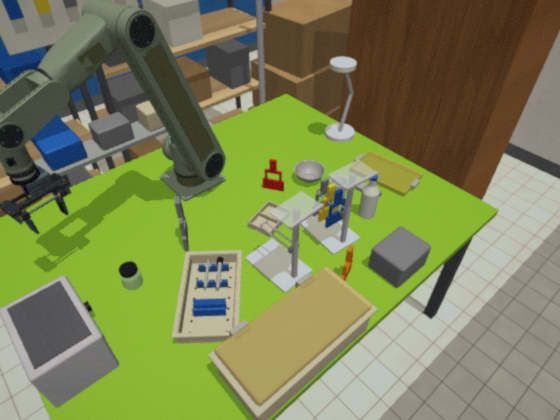

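View pics/top0.png

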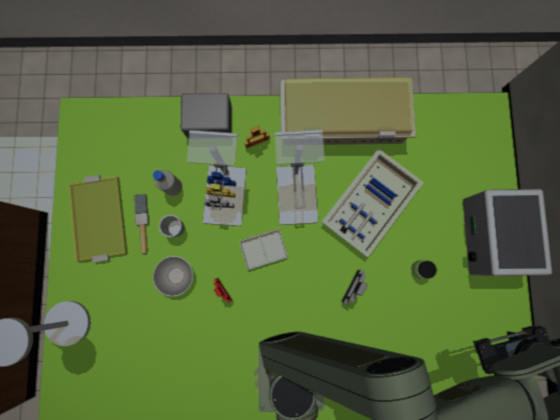

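Run:
```python
from h import *
a=cv2.imread('pics/top0.png')[120:240,170:430];b=cv2.imread('pics/scene0.png')[160:330,170:390]
a=cv2.resize(a,(780,360),interpolation=cv2.INTER_CUBIC);cv2.imwrite('pics/c1.png',a)
cv2.imwrite('pics/c2.png',cv2.resize(b,None,fx=3.5,fy=3.5,interpolation=cv2.INTER_CUBIC))
np.set_printoptions(precision=3,suppress=True)
print('spare root',atz('top',(297,166),.153),'tip',atz('top',(300,206),.163))
for n,p in dict(grey=(217,198),yel=(214,191),blue=(219,177)).items():print(n,atz('top',p,.153))
print('slot',atz('top',(375,190),.006))
print('scene: blue',atz('scene',(335,205),.153),'yel',atz('scene',(328,200),.153),'grey',atz('scene',(321,192),.153),'tip',atz('scene',(318,189),.163))
print('slot',atz('scene',(212,312),.006),atz('scene',(210,302),0))
```

```text
spare root [ 0.654 -0.03   0.153] tip [ 0.528 -0.036  0.163]
grey [0.558 0.217 0.153]
yel [0.58  0.226 0.153]
blue [0.624 0.211 0.153]
slot [ 0.601 -0.303  0.006]
scene: blue [0.619 0.203 0.153] yel [0.586 0.204 0.153] grey [0.54  0.216 0.153] tip [0.53  0.211 0.163]
slot [ 0.6   -0.311  0.006] [ 0.562 -0.293  0.   ]
```

View pics/c1.png

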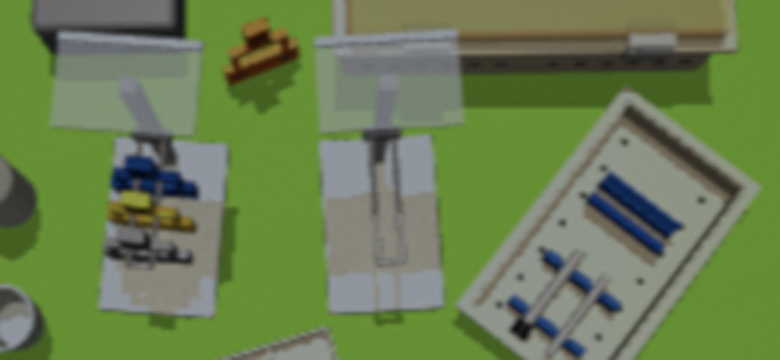

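View pics/c2.png

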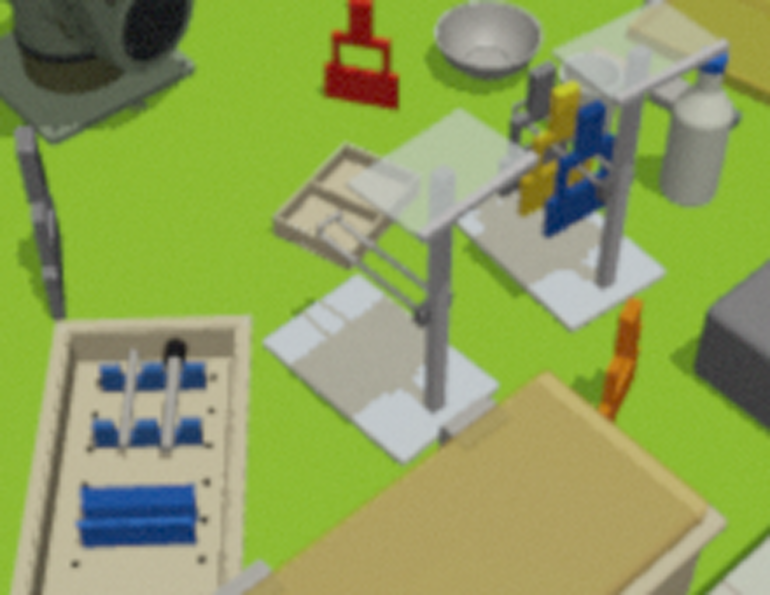

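Scene: the crowded hook's dividers are at top-image (217,203) grey (front), (220,190) yellow, (222,178) blue (rear). Candidates for grey are that one and the bigger grey at (355,287), plus a red one at (222,291). The smaller one on the hook is meant. The orange one at (257,135) is also a look-alike. The crop confirms this. The slot is the long blue pair at (380,190).

Request:
send_rows([
  [0, 0, 1, 0, 0, -1, 1],
  [0, 0, 1, 0, 0, -0.8, 1],
  [0, 0, 1, 0, 0, 0, 1],
  [0, 0, 1, 0.4, -0.5, 0, 1],
  [0, 0, 0.5, 0.6, -1, 0, 1],
  [0, 0, 0, 0.7, -1, 0, 1],
  [0, 0, 0, 0.7, -1, 0, 1],
  [0, 0, 0, 0.7, -1, 0, 1],
  [0, 0, 0, 0.7, -1, 0, 1],
  [0, 0, 0, 0.7, -1, 0, 1],
  [0, 0, 0, 0.7, -1, 0, 1],
  [0, 0, 0, 0.7, -1, 0, 1],
])

```text
t: 3.55
tcp_pos: [0.3917, -0.2377, 0.3645]
ee_rot: [0.999, -0.043, 0.0, 0.0]
contact_force: [-0.2, -0.4, 0.5]
grip_width: 0.0912
finger_force: 0.0
```

Request:
send_rows([
  [0, 1, 0, 0, -1, 0, 0.3],
  [0, 1, 0, 0, -1, 0, 0.3],
  [0, 1, 0, 0, -1, 0, 0.3],
  [0, 1, 0, 0, -1, 0, 0.3],
  [0, 1, 0, 0, -1, 0, 0.3],
  [0, 1, 0, 0, -1, 0, 0.3],
  [0, 1, 0, 0, -1, 0, 0.3],
  [0, 1, 0, 0, -1, 0, 0.3],
  [0, 1, 0, 0, -0.5, 0, 0.3],
  [0, 1, 0, 0, 0, 0, 0.3],
  [0, 1, 0, 0, 0, 0, 0.3],
  [0, 0.25, 0, 0, 0, 0, 0.3],
])

```text
t: 5.05
tcp_pos: [0.4195, 0.0997, 0.3638]
ee_rot: [0.923, -0.039, 0.382, 0.017]
contact_force: [-0.3, -1.2, 0.1]
grip_width: 0.0593
finger_force: 0.0
```

```bash
cat >> h.py <<'E'
np.set_printoptions(precision=4,suppress=True)
def st():
    s=ctrl.state();print('t',s['t'],'tcp',s['tcp_pos'],'F',s['contact_force'],'w',round(s['grip_width'],4),s['finger_force'])
    r=R.from_quat(s['ee_rot']).as_matrix();g=s['tcp_pos']+.06*r[:,2]
    print('grasp',g,'yaw',np.degrees(np.arctan2(r[1,2],r[0,2])),'tilt',np.degrees(np.arccos(-r[2,2])),'yz',r[2,1],'q',s['qpos'])
    return s['tcp_pos'],r,g
E
python3 - <<'E'
from h import *
st()
im=vision.grab_frame('wrist');cv2.imwrite('pics/w1.png',im[:,:,::-1])
for t in ['yellow_divider_bar','grey_divider_bar','blue_divider_bar','crowded_tip','crowded_root']:
    print(t,[(np.round(x['point']).tolist(),round(x['p'],2),atz('wrist',x['point'],.163 if 'tip' in t else .153)) for x in vision.place_of('wrist',t)])
E
```

```text
t 5.05 tcp [0.4195 0.0997 0.3638] F [-0.2584 -1.1933  0.0989] w 0.0593 0.0
grasp [0.4618 0.096  0.3213] yaw -4.943752605672298 tilt 44.98073058985931 yz 0.0007394047715879037 q [ 0.4074 -0.1953  2.138  -0.6587  0.5791  2.5083]
yellow_divider_bar [([175.0, 168.0], 0.74, array([0.6621, 0.2081, 0.153 ])), ([159.0, 221.0], 0.7, array([0.5902, 0.2208, 0.153 ]))]
grey_divider_bar [([161.0, 256.0], 0.61, array([0.5482, 0.2146, 0.153 ]))]
blue_divider_bar [([260.0, 134.0], 0.85, array([0.7105, 0.1013, 0.153 ])), ([169.0, 196.0], 0.65, array([0.6242, 0.213 , 0.153 ]))]
crowded_tip [([369.0, 157.0], 0.61, array([ 0.6531, -0.0298,  0.163 ]))]
crowded_root [([177.0, 172.0], 0.75, array([0.6582, 0.2061, 0.153 ]))]
```

View pics/w1.png

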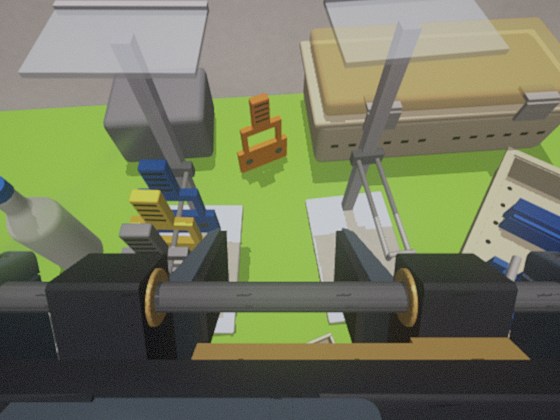

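The wrist picture shows grey's neck at (140,240), yellow at (150,208) and blue at (158,178), with the spare hook at (380,200). Joint 6 is close to its limit, so I'll turn the tool half round; that gives the same grasp.

Request:
send_rows([
  [0, 0, -1, 0, 0, 0, 0],
  [0, 0, -1, 0, 0, 0, 0],
  [0, 0, -1, 0, 0, 0, 0],
  [0, 0, -1, 0, 0, 0, 0],
  [0, 0, -1, 0, 0, 0, 0],
  [0, 0, -1, 0, 0, 0, 0],
  [0, 0, -1, 0, 0, 0, 0],
  [0, 0, -1, 0, 0, 0, 0],
  [0, 0, -1, 0, 0, 0, 0],
  [0, 0, -1, 0, 0, 0, 0],
  [0, 0, -1, 0, 0, 0, 0],
  [0, 0, -1, 0, 0, 0, 0],
])

```text
t: 6.85
tcp_pos: [0.4206, 0.0995, 0.3644]
ee_rot: [0.859, 0.34, 0.342, 0.171]
contact_force: [0.2, 0.3, -0.1]
grip_width: 0.0456
finger_force: 0.0
```

Request:
send_rows([
  [0, 0, -1, 0, 0, 0, 0],
  [0, 0, -1, 0, 0, 0, 0],
  [0, 0, -1, 0, 0, 0, 0],
  [0, 0, -1, 0, 0, 0, 0],
  [0, 0, -1, 0, 0, 0, 0],
  [0, 0, -1, 0, 0, 0, 0],
  [0, 0, -1, 0, 0, 0, 0],
  [0, 0, -1, 0, 0, 0, 0],
  [0, 0, -1, 0, 0, 0, 0],
  [0, 0, -1, 0, 0, 0, 0],
  [0, 0, -1, 0, 0, 0, 0],
  [0, 0, -1, 0, 0, 0, 0],
])

```text
t: 8.35
tcp_pos: [0.4206, 0.0995, 0.3645]
ee_rot: [0.647, 0.66, 0.243, 0.296]
contact_force: [0.3, 0.8, 0.3]
grip_width: 0.0457
finger_force: 0.0
```

Request:
send_rows([
  [0, 0, -1, 0, 0, 0, 0],
  [0, 0, -1, 0, 0, 0, 0],
  [0, 0, -1, 0, 0, 0, 0],
  [0, 0, -1, 0, 0, 0, 0],
  [0, 0, -1, 0, 0, 0, 0],
  [0, 0, -1, 0, 0, 0, 0],
  [0, 0, -1, 0, 0, 0, 0],
  [0, 0, -1, 0, 0, 0, 0],
  [0, 0, -1, 0, 0, 0, 0],
  [0, 0, -1, 0, 0, 0, 0],
  [0, 0, -1, 0, 0, 0, 0],
  [0, 0, -1, 0, 0, 0, 0],
])

```text
t: 9.85
tcp_pos: [0.4206, 0.0995, 0.3644]
ee_rot: [0.322, 0.866, 0.102, 0.369]
contact_force: [1.0, -0.5, -0.6]
grip_width: 0.0457
finger_force: 0.0
```

Request:
send_rows([
  [0, 0, -1, 0, 0, 0, 0],
  [0, 0, -1, 0, 0, 0, 0],
  [0, 0, -1, 0, 0, 0, 0],
  [0, 0, -1, 0, 0, 0, 0],
  [0, 0, -1, 0, 0, 0, 0],
  [0, 0, -1, 0, 0, 0, 0],
  [0, 0, -1, 0, 0, 0, 0],
  [0, 0, -1, 0, 0, 0, 0],
  [0, 0, -1, 0, 0, 0, 0],
  [0, 0, 0, 0, 0, 0, 0],
])

```text
t: 11.1
tcp_pos: [0.4205, 0.0995, 0.3644]
ee_rot: [0.041, 0.923, -0.016, 0.382]
contact_force: [-0.1, -0.5, 0.8]
grip_width: 0.0455
finger_force: 0.0
```

```bash
cat >> h.py <<'E'
def go(target,n=None):
    "tool-axis shift (in row units) from the present grasp point to a world grasp target"
    p,r,g=st(); d=r.T@(np.array(target)-g)/.04; print('units',d); return d
E
python3 - <<'E'
from h import *
st()
im=vision.grab_frame('wrist');cv2.imwrite('pics/w2.png',im[:,:,::-1])
for t in ['yellow_divider_bar','grey_divider_bar','blue_divider_bar','crowded_tip','crowded_root','spare_tip','spare_root']:
    print(t,[(np.round(x['point']).tolist(),round(x['p'],2),atz('wrist',x['point'],.163 if 'tip' in t else .153)) for x in vision.place_of('wrist',t)])
go([.5,.22,.23])
E
```

```text
t 11.1 tcp [0.4205 0.0995 0.3644] F [-0.1105 -0.5133  0.7939] w 0.0455 0.0
grasp [0.4628 0.0958 0.322 ] yaw -4.9748680790602915 tilt 45.00255955712995 yz 0.0006795517025484886 q [ 0.4058 -0.1942  2.1358 -0.6574  0.5792 -0.6335]
yellow_divider_bar [([402.0, 147.0], 0.79, array([0.5772, 0.2105, 0.153 ]))]
grey_divider_bar [([420.0, 126.0], 0.7, array([0.5474, 0.2205, 0.153 ])), ([426.0, 117.0], 0.3, array([0.5362, 0.2227, 0.153 ]))]
blue_divider_bar [([300.0, 199.0], 0.87, array([0.6716, 0.1012, 0.153 ])), ([395.0, 168.0], 0.74, array([0.6139, 0.2106, 0.153 ]))]
crowded_tip [([424.0, 117.0], 0.63, array([0.5249, 0.2159, 0.163 ]))]
crowded_root [([384.0, 188.0], 0.95, array([0.653 , 0.2059, 0.153 ]))]
spare_tip [([146.0, 127.0], 0.61, array([ 0.5162, -0.033 ,  0.163 ]))]
spare_root [([199.0, 195.0], 0.75, array([ 0.6512, -0.0258,  0.153 ]))]
t 11.5 tcp [0.4203 0.0996 0.3642] F [ 0.5204 -0.1442 -0.0068] w 0.0458 0.0
grasp [0.4625 0.096  0.3218] yaw -4.954811563031689 tilt 45.0007562234253 yz 9.444002593772538e-05 q [ 0.4064 -0.1945  2.1365 -0.6579  0.579  -0.6337]
units [1.1528 3.1701 2.0933]
```

View pics/w2.png

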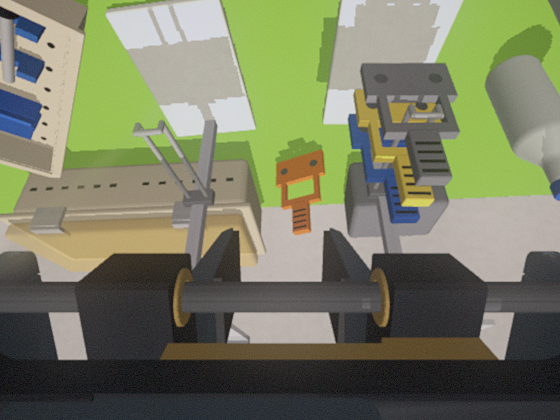

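Request:
send_rows([
  [0, 0, 0, 0.29, 0.79, 0.52, 0.2],
  [0, 0, 0, 0.29, 0.79, 0.52, 0.2],
  [0, 0, 0, 0.29, 0.79, 0.52, 0.2],
  [0, 0, 0, 0.29, 0.79, 0.52, 0.2],
  [0, 0, 0, 0, 0, 0, 0.2],
])

```text
t: 12.12
tcp_pos: [0.4572, 0.2249, 0.2706]
ee_rot: [0.038, 0.924, -0.017, 0.381]
contact_force: [0.3, -0.1, -0.7]
grip_width: 0.0548
finger_force: 0.0
```

Run:
```python
from h import *
im=vision.grab_frame('wrist');cv2.imwrite('pics/w3.png',im[:,:,::-1])
for t in ['grey_divider_bar','crowded_tip']:
    print(t,[(np.round(x['point']).tolist(),round(x['p'],2),atz('wrist',x['point'],.163 if 'tip' in t else .153)) for x in vision.place_of('wrist',t)])
go([.547,.217,.2])
for X in ([.54,.217,.2],[.54,.217,.217],[.52,.217,.217],[.547,.21,.153]): print(X,proj('wrist',np.array(X)))
```

```text
grey_divider_bar [([286.0, 196.0], 0.97, array([0.5508, 0.2181, 0.153 ]))]
crowded_tip [([284.0, 193.0], 0.57, array([0.5316, 0.2174, 0.163 ]))]
t 12.275 tcp [0.457  0.2229 0.273 ] F [0.3418 0.1638 0.1788] w 0.0546 0.0
grasp [0.4993 0.2192 0.2306] yaw -4.9847238336095625 tilt 45.01957791502941 yz -5.235908832439129e-07 q [ 0.6821  0.0847  2.1446 -1.1037  0.5835  0.0564]
units [-0.3026  0.0497  1.3837]
[0.54, 0.217, 0.2] [284.1696 247.3374]
[0.54, 0.217, 0.217] [284.2718 272.3216]
[0.52, 0.217, 0.217] [281.5883 261.0954]
[0.547, 0.21, 0.153] [275.3082 192.8906]
```

View pics/w3.png

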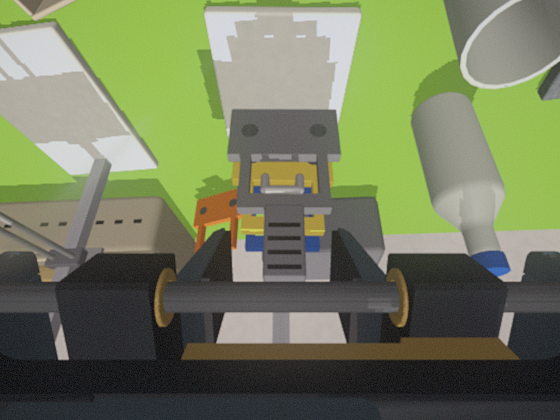

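The view shows the grey neck centred between the fingers, at columns 263–305 and rows 205–275. Next I go in and close.

Request:
send_rows([
  [0, 0, 0, -0.2, 0.03, 0.35, 0.2],
  [0, 0, 0, -0.1, 0.02, 0.4, 0.2],
  [0, 0, 0, 0, 0, 0.4, 0.2],
  [0, 0, 0, 0, 0, 0.25, 0.2],
  [0, 0, 0, 0, 0, 0, 0.2],
  [0, 0, 0, 0, 0, 0, -0.6],
  [0, 0, 0, 0, 0, 0, -1],
  [0, 0, 0, 0, 0, 0, -1],
  [0, 0, 0, 0, 0, 0, -1],
])

```text
t: 13.4
tcp_pos: [0.5051, 0.2215, 0.2418]
ee_rot: [0.04, 0.923, -0.016, 0.383]
contact_force: [0.2, 0.2, 1.6]
grip_width: 0.0277
finger_force: 30.0
```

Run:
```python
from h import *
st()
```

```text
t 13.4 tcp [0.5051 0.2215 0.2418] F [0.153  0.1551 1.6097] w 0.0277 29.9710875749588
grasp [0.5474 0.2179 0.1994] yaw -4.8836390660184845 tilt 45.035010992805645 yz 0.0005198138338783319 q [ 0.6033  0.1845  2.1213 -1.2332  0.4966  0.1475]
```

Request:
send_rows([
  [0, 0, 0, -0.18, 0, -0.18, -1],
  [0, 0, 0, -0.18, 0, -0.18, -1],
  [0, 0, 0, 0, 0, 0, -1],
  [0, 0, 0, 0.25, 0, -0.25, -1],
  [0, 0, 0, 0.5, 0, -0.5, -1],
  [0, 0, 0, 0.5, 0, -0.5, -1],
  [0, 0, 0, 0, -0.4, 0, -1],
  [0, 0, 0, 0, -0.8, 0, -1],
  [0, 0, 0, 0, -1, 0, -1],
  [0, 0, 0, 0, -1, 0, -1],
  [0, 0, 0, 0, -1, 0, -1],
  [0, 0, 0, 0, -1, 0, -1],
])

```text
t: 14.9
tcp_pos: [0.416, 0.0234, 0.2609]
ee_rot: [0.04, 0.924, -0.017, 0.381]
contact_force: [0.5, 0.3, -1.8]
grip_width: 0.028
finger_force: 30.0
```

Request:
send_rows([
  [-0.7, 0, -0.7, 0, -0.7, 0, -1],
  [-0.7, 0, -0.7, 0, -0.4, 0, -1],
  [0, 0, 0, 0, 0, 0, -1],
  [0, 0, 0, 0, 0, 0, -1],
])

```text
t: 15.4
tcp_pos: [0.4102, 0.0164, 0.2545]
ee_rot: [0.023, 0.931, -0.008, 0.364]
contact_force: [1.0, 0.1, -0.5]
grip_width: 0.0278
finger_force: 30.0
```

Run:
```python
from h import *
im=vision.grab_frame('wrist');cv2.imwrite('pics/w4.png',im[:,:,::-1])
for t in ['grey_divider_bar','spare_tip','spare_root']:
    print(t,[(np.round(x['point']).tolist(),round(x['p'],2),atz('wrist',x['point'],dict(g=.173,s=.153)[t[0]]+.01*('tip' in t))) for x in vision.place_of('wrist',t)])
go([.47,-.036,.2194])
```

```text
grey_divider_bar [([280.0, 193.0], 0.86, array([0.4355, 0.0145, 0.173 ]))]
spare_tip [([223.0, 248.0], 0.92, array([ 0.5216, -0.0334,  0.163 ]))]
spare_root []
t 15.6 tcp [0.4104 0.0169 0.2545] F [-0.2677 -0.1291 -0.7266] w 0.0279 29.970739781856537
grasp [0.451  0.0151 0.2104] yaw -2.547242642633079 tilt 42.65151093458556 yz 0.002387971712433261 q [ 0.0557 -0.1168  2.3756 -0.4503  0.1563 -1.048 ]
units [-0.5481 -1.2539  0.1949]
```

View pics/w4.png

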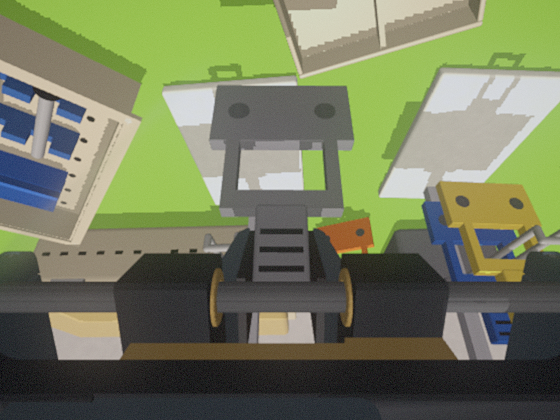

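Near the wrist singularity (q5 = 0.16) the last rows were cut short. The picture shows grey held well at (280,200), with the spare tip at (223,248). I'll raise it, then turn and shift slowly.

Request:
send_rows([
  [0, 0, 0, -0.3, 0, -0.3, -1],
  [0, 0, 0, -0.3, 0, -0.3, -1],
  [0, 0, 0, -0.3, 0, -0.3, -1],
  [0, -0.3, 0, 0, -0.3, 0, -1],
  [0, -0.3, 0, 0, -0.3, 0, -1],
  [-0.25, 0, -0.25, 0, -0.35, 0, -1],
  [-0.25, 0, -0.25, 0, -0.35, 0, -1],
  [-0.25, 0, -0.25, 0, 0, 0, -1],
  [-0.25, 0, -0.25, 0, 0, 0, -1],
  [0, 0, 0, 0, 0, 0, -1],
])

```text
t: 16.85
tcp_pos: [0.4099, -0.0311, 0.3045]
ee_rot: [-0.019, 0.924, 0.009, 0.381]
contact_force: [-0.4, 0.2, -0.1]
grip_width: 0.028
finger_force: 30.0
```

Run:
```python
from h import *
go([.47,-.036,.2194])
```

```text
t 16.85 tcp [ 0.4099 -0.0311  0.3045] F [-0.4222  0.1761 -0.1336] w 0.028 29.970425069332123
grasp [ 0.4522 -0.0292  0.262 ] yaw 2.536627460813898 tilt 44.83951097681413 yz 0.002682648313803687 q [-0.2192 -0.1946  2.2993  0.6078  0.3274 -2.3384]
units [ 0.4406 -0.1899  1.0632]
```

```bash
cat > k.py <<'E'
import numpy as np,itertools
from scipy.optimize import least_squares
from scipy.spatial.transform import Rotation as R
D=[([-1.363,.32,1.564,0,1.257,-.02],(.13,-.56,.292),[.994,.114,0,0]),
([.4074,-.1953,2.138,-.6587,.5791,2.5083],(.4195,.0997,.3638),[.923,-.039,.382,.017]),
([.6821,.0847,2.1446,-1.1037,.5835,.0564],(.457,.2229,.273),[.038,.924,-.017,.381]),
([.6033,.1845,2.1213,-1.2332,.4966,.1475],(.5051,.2215,.2418),[.04,.923,-.016,.383]),
([.0557,-.1168,2.3756,-.4503,.1563,-1.048],(.4104,.0169,.2545),[.023,.931,-.008,.364]),
([-.2192,-.1946,2.2993,.6078,.3274,-2.3384],(.4099,-.0311,.3045),[-.019,.924,.009,.381]),
([.4058,-.1942,2.1358,-.6574,.5792,-.6335],(.4205,.0995,.3644),[.041,.923,-.016,.382])]
def fk(q,p,s=(1,1,0)):
    y=lambda a:R.from_euler('y',a);z=lambda a:R.from_euler('z',a)
    r=z(q[0]);X=np.array([0,0,p[0]])+r.apply([p[1],p[2],0])
    r=r*y(q[1]);X=X+r.apply([0,0,p[3]]);r=r*y(q[2]);X=X+r.apply([p[4],0,p[5]])
    r=r*z(s[0]*q[3])*y(q[4]);X=X+r.apply([0,0,p[6]]);return X,r*z(s[1]*q[5]+s[2])
if __name__=='__main__':
    best=None
    for s in itertools.product((1,-1),(1,-1),(0,np.pi/2,np.pi,-np.pi/2)):
        e=sum((fk(q,np.zeros(7),s)[1].inv()*R.from_quat(Q)).magnitude() for q,_,Q in D)
        if best is None or e<best[0]:best=(e,s)
    f=lambda p:np.concatenate([fk(q,p,best[1])[0]-X for q,X,_ in D])
    o=least_squares(f,[.3,0,0,.35,0,.35,.2]);print(best,o.x.round(4),abs(o.fun).max())
E
python3 k.py
```

```text
(0.01255126829186085, (1, 1, 1.5707963267948966)) [0.1402 0.     0.0116 0.5914 0.0248 0.4165 0.2575] 0.00011931752972876852
```

```bash
cat >> k.py <<'E'
P=[.1402,0,.0116,.5914,.0248,.4165,.2575];S=(1,1,np.pi/2)
LO=np.array([-3.11,-.84,.21,-1.34,.05,-2.56]);HI=np.array([3.11,2.01,2.61,4.49,2.63,2.56])
def pose(g,yaw,tilt,flip):
    t=np.radians(tilt);a=np.radians(yaw);z=np.array([np.sin(t)*np.cos(a),np.sin(t)*np.sin(a),-np.cos(t)])
    x=np.array([np.cos(t)*np.cos(a),np.cos(t)*np.sin(a),np.sin(t)])*(-1 if flip else 1)
    return np.array(g)-.06*z,R.from_matrix(np.c_[x,np.cross(z,x),z])
def ik(g,yaw,tilt,flip,q0):
    X,r=pose(g,yaw,tilt,flip);b=None
    for k in range(6):
        s0=np.clip(np.array(q0)+(np.random.randn(6)*.4 if k else 0),LO,HI)
        o=least_squares(lambda q:np.r_[(fk(q,P,S)[0]-X)*5,(fk(q,P,S)[1].inv()*r).as_rotvec()],s0,bounds=(LO,HI))
        if b is None or o.cost<b.cost-1e-12:b=o
        if b.cost<1e-9:break
    return b.x,np.sqrt(2*b.cost)
E
python3 - <<'E'
from k import *
np.set_printoptions(precision=2,suppress=True)
qf=[0,.1,2.2,0,.5,-1.5];qc=[.6,.18,2.1,-1,.6,0]
def show(n,g,yaw,tilts,flips,q0):
  for fl in flips:
    for t in tilts:
        q,e=ik(g,yaw,t,fl,np.array(q0)+[0,0,0,0,0,0 if fl else (3.1 if q0[5]<-0.6 else 2.4)]);print(n,'flip'if fl else 'unfl',t,q,'err%.4f'%e)
for x,z in((.47,.22),(.59,.22),(.59,.2)):show(f'sp{x},{z}',(x,-.033,z),1,(30,38,42,45),(1,0),qf)
show('yel',(.58,.213,.2),-5,(25,32,38),(1,0),qc)
show('blue',(.614,.21,.2),-5,(25,32,38),(1,0),qc)
show('slot',(.6,-.31,.14),-38,(25,32,38),(1,0),[-.5,.3,2.1,0,.5,-1.5])
E
```

```text
sp0.47,0.22 flip 30 [-0.15 -0.05  2.16  0.17  0.52 -1.87] err0.0000
sp0.47,0.22 flip 38 [-0.17 -0.08  2.27  0.37  0.33 -2.08] err0.0000
sp0.47,0.22 flip 42 [-0.19 -0.09  2.32  0.62  0.24 -2.33] err0.0000
sp0.47,0.22 flip 45 [-0.19 -0.1   2.35  0.85  0.18 -2.56] err0.0111
sp0.47,0.22 unfl 30 [-0.15 -0.05  2.16  0.17  0.52  1.28] err0.0000
sp0.47,0.22 unfl 38 [-0.17 -0.08  2.27  0.37  0.33  1.06] err0.0000
sp0.47,0.22 unfl 42 [-0.19 -0.09  2.32  0.62  0.24  0.82] err0.0000
sp0.47,0.22 unfl 45 [-0.2  -0.1   2.36  0.96  0.18  0.47] err0.0000
sp0.59,0.22 flip 30 [-0.11  0.14  1.95  0.13  0.53 -1.79] err0.0000
sp0.59,0.22 flip 38 [-0.12  0.11  2.06  0.28  0.32 -1.94] err0.0000
sp0.59,0.22 flip 42 [-0.13  0.11  2.12  0.47  0.21 -2.14] err0.0000
sp0.59,0.22 flip 45 [-0.13  0.1   2.16  0.8   0.15 -2.48] err0.0000
sp0.59,0.22 unfl 30 [-0.11  0.14  1.95  0.13  0.53  1.35] err0.0000
sp0.59,0.22 unfl 38 [-0.12  0.11  2.06  0.28  0.32  1.2 ] err0.0000
sp0.59,0.22 unfl 42 [-0.13  0.11  2.12  0.47  0.21  1.  ] err0.0000
sp0.59,0.22 unfl 45 [-0.13  0.1   2.16  0.8   0.15  0.67] err0.0000
sp0.59,0.2 f
[... 915 characters left out ...]
 -0.31  0.72 -0.87] err0.0000
blue flip 32 [ 0.44  0.27  1.85 -0.51  0.58 -0.67] err0.0000
blue flip 38 [ 0.47  0.26  1.93 -0.77  0.49 -0.41] err0.0000
blue unfl 25 [ 0.41  0.3   1.76 -0.31  0.72  2.27] err0.0000
blue unfl 32 [ 0.44  0.27  1.85 -0.51  0.58  2.47] err0.0000
blue unfl 38 [ 0.45  0.26  1.91 -0.62  0.49  2.56] err0.0531
slot flip 25 [-0.45  0.38  1.81 -0.18  0.53 -1.23] err0.0000
slot flip 32 [-0.44  0.36  1.91 -0.35  0.35 -1.05] err0.0000
slot flip 38 [-0.43  0.35  1.99 -0.75  0.21 -0.64] err0.0000
slot unfl 25 [-0.45  0.38  1.81 -0.18  0.53  1.91] err0.0000
slot unfl 32 [-0.44  0.36  1.91 -0.35  0.35  2.09] err0.0000
slot unfl 38 [-0.43  0.35  1.99 -0.75  0.21  2.5 ] err0.0000
```

Request:
send_rows([
  [0, 0.5, 0, 0, 0, 0, -1],
  [0, 0.5, 0, 0, 0, 0, -1],
  [0.18, 0, 0.18, 0, 0, 0, -1],
  [0, 0, 0, 0, 0, 0, -1],
])

```text
t: 17.35
tcp_pos: [0.41, -0.0306, 0.3046]
ee_rot: [-0.012, 0.937, 0.005, 0.349]
contact_force: [-0.1, 0.2, -0.1]
grip_width: 0.0281
finger_force: 30.0
```

Run:
```python
from h import *
p,r,g=st()
f=lambda a,b:r.T@(np.array(b)-np.array(a))/.04
A=[.465,-.034,.2194];B=[.6,-.029,.2194];C=[.6,-.029,.199]
print(f(g,A),f(A,B),f(B,C))
```

```text
t 17.35 tcp [ 0.41   -0.0306  0.3046] F [-0.0896  0.1591 -0.1044] w 0.0281 29.970871210098267
grasp [ 0.4492 -0.0296  0.2592] yaw 1.5264838161321532 tilt 40.846659827584155 yz 0.0008809570939785679 q [-0.1913 -0.1862  2.2585  0.3778  0.3934 -2.0867]
[ 0.3544 -0.1221  1.0093] [-2.5546  0.0385  2.2088] [ 0.3336 -0.0004  0.3858]
```

Request:
send_rows([
  [0, 0, 0, 0.12, -0.04, 0.34, -1],
  [0, 0, 0, 0.12, -0.04, 0.34, -1],
  [0, 0, 0, 0.12, -0.04, 0.33, -1],
  [0, 0, 0, 0, 0, 0, -1],
])

```text
t: 17.85
tcp_pos: [0.4253, -0.0352, 0.2636]
ee_rot: [-0.011, 0.938, 0.005, 0.348]
contact_force: [0.0, 0.4, -1.1]
grip_width: 0.028
finger_force: 30.0
```

Run:
```python
from h import *
im=vision.grab_frame('wrist')
for t in ['grey_divider_bar','spare_tip','spare_root']:
    print(t,[(np.round(x['point']).tolist(),round(x['p'],2),atz('wrist',x['point'],dict(g=.173,s=.153)[t[0]]+.01*('tip' in t))) for x in vision.place_of('wrist',t)])
p,r,g=st()
f=lambda a,b:r.T@(np.array(b)-np.array(a))/.04
B=[.6,-.03,.2194];C=[.6,-.03,.199]
print(f(g,B),f(B,C))
```

```text
grey_divider_bar [([282.0, 193.0], 0.6, array([ 0.4613, -0.0347,  0.173 ]))]
spare_tip []
spare_root []
t 18.05 tcp [ 0.4258 -0.0354  0.2653] F [ 0.122  -0.1286 -1.1785] w 0.0279 29.97073620557785
grasp [ 0.4651 -0.0343  0.22  ] yaw 1.4777154877269028 tilt 40.928499628985236 yz 0.0009641115303413404 q [-0.1974 -0.1004  2.3115  0.574   0.2703 -2.2964]
[-2.54    0.0253  2.2226] [ 0.3341 -0.0005  0.3853]
```

Now I go in over the tip in small rows and lower onto the prongs. I'll check the force before releasing.

Request:
send_rows([
  [0, 0, 0, -0.3, 0, 0.26, -1],
  [0, 0, 0, -0.32, 0, 0.28, -1],
  [0, 0, 0, -0.32, 0, 0.28, -1],
  [0, 0, 0, -0.32, 0, 0.28, -1],
  [0, 0, 0, -0.32, 0, 0.28, -1],
  [0, 0, 0, -0.32, 0, 0.28, -1],
  [0, 0, 0, -0.32, 0.02, 0.28, -1],
  [0, 0, 0, -0.32, 0, 0.28, -1],
  [0, 0, 0, 0, 0, 0, -1],
])

```text
t: 19.18
tcp_pos: [0.5618, -0.0312, 0.2641]
ee_rot: [-0.011, 0.937, 0.005, 0.349]
contact_force: [0.1, 0.7, -0.7]
grip_width: 0.0274
finger_force: 30.0
```

Request:
send_rows([
  [0, 0, 0, 0.12, 0, 0.14, -1],
  [0, 0, 0, 0.12, 0, 0.14, -1],
  [0, 0, 0, 0.05, 0, 0.055, -1],
  [0, 0, 0, 0, 0, 0, -1],
])

```text
t: 19.68
tcp_pos: [0.56, -0.0313, 0.2459]
ee_rot: [-0.011, 0.937, 0.005, 0.349]
contact_force: [0.3, -0.3, -0.9]
grip_width: 0.0279
finger_force: 30.0
```

Run:
```python
from h import *
vision.grab_frame('scene')
im=vision.grab_frame('wrist')
for c in('wrist','scene'):
  print(c,[(np.round(x['point']).tolist(),round(x['p'],2),atz(c,x['point'],.153)) for x in vision.place_of(c,'grey_divider_bar')])
st()
```

```text
wrist [([282.0, 191.0], 0.77, array([ 0.5959, -0.0305,  0.153 ]))]
scene [([183.0, 216.0], 0.86, array([ 0.3208, -0.2131,  0.153 ])), ([276.0, 232.0], 0.74, array([ 0.5813, -0.0315,  0.153 ])), ([272.0, 174.0], 0.48, array([0.3508, 0.1519, 0.153 ]))]
t 19.875 tcp [ 0.5606 -0.0313  0.2466] F [-0.4199 -0.1974 -0.009 ] w 0.0278 29.970712959766388
grasp [ 0.5998 -0.0303  0.2012] yaw 1.4801250238740449 tilt 40.895761081762906 yz 0.0011651100087843695 q [-0.1199  0.1486  2.1108  0.5048  0.1978 -2.176 ]
```

Request:
send_rows([
  [0, 0, 0, 0.025, 0, 0.028, -1],
  [0, 0, 0, 0.02, 0, 0.02, -1],
  [0, 0, 0, 0, 0, 0, -1],
])

```text
t: 20.25
tcp_pos: [0.5608, -0.0313, 0.2446]
ee_rot: [-0.011, 0.937, 0.005, 0.35]
contact_force: [-2.5, 0.0, 4.5]
grip_width: 0.0279
finger_force: 30.0
```

Run:
```python
from h import *
st()
```

```text
t 20.25 tcp [ 0.5608 -0.0313  0.2446] F [-2.4774  0.0142  4.4899] w 0.0279 29.97527003288269
grasp [ 0.6001 -0.0303  0.1994] yaw 1.4607798537956687 tilt 40.9863603859142 yz 0.001034382459160198 q [-0.1198  0.1515  2.1143  0.5244  0.1908 -2.1958]
```

Request:
send_rows([
  [0, 0, 0, 0, 0, 0, -0.35],
  [0, 0, 0, 0, 0, 0, -0.1],
  [0, 0, 0, 0, 0, 0, 0.1],
  [0, 0, 0, 0, 0, 0, 0.1],
  [0, 0, 0, 0, 0, -0.3, 0.1],
  [0, 0, 0, 0, 0, -0.5, 0.1],
  [0, 0, 0, 0, 0, -0.8, 0.1],
  [0, 0, 0, 0, 0, -0.8, 0.1],
  [0, 0, 0, 0, 0, -0.6, 0.1],
])

```text
t: 21.38
tcp_pos: [0.4812, -0.0333, 0.3355]
ee_rot: [-0.011, 0.937, 0.005, 0.349]
contact_force: [0.2, 0.1, -0.2]
grip_width: 0.0503
finger_force: 0.0
```

Run:
```python
from h import *
im=vision.grab_frame('wrist');cv2.imwrite('pics/w5.png',im[:,:,::-1])
print([(np.round(x['point']).tolist(),round(x['p'],2),atz('wrist',x['point'],.153)) for x in vision.place_of('wrist','grey_divider_bar')])
st()
```

```text
[([283.0, 164.0], 0.86, array([ 0.5975, -0.0292,  0.153 ]))]
t 21.475 tcp [ 0.4816 -0.0334  0.3368] F [ 0.6114 -0.7538  0.1372] w 0.0499 0.0
grasp [ 0.5211 -0.0325  0.2916] yaw 1.4098827597744295 tilt 41.13287174002467 yz 0.00030448910632639714 q [-0.1564 -0.0894  2.0967  0.2817  0.4399 -1.9634]
```

View pics/w5.png

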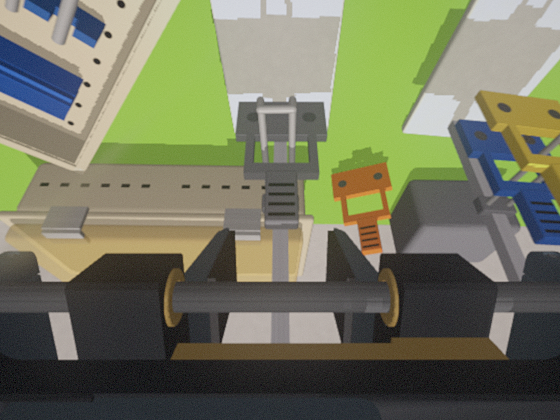

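Grey hangs centred on the spare prongs at (282,160) and is free. Next is yellow.

Request:
send_rows([
  [0, 0.93, 0, 0, 0.4, 0, 0.1],
  [0, 0.93, 0, 0, 0.8, 0, 0.1],
  [0, 0.93, 0, 0, 0.9, 0, 0.1],
  [0.4, 0, 0.7, 0, 0.9, 0.1, 0.1],
  [0.4, 0, 0.7, 0, 0.9, 0.1, 0.1],
  [0, 0, 0, 0, 0.9, 0.2, 0.1],
  [0, 0, 0, 0, 0.9, 0.2, 0.1],
  [0, 0, 0, 0, 0.6, 0.1, 0.1],
  [0, 0, 0, 0, 0, 0, 0.1],
])

```text
t: 22.6
tcp_pos: [0.5026, 0.2192, 0.3085]
ee_rot: [0.041, 0.966, -0.011, 0.255]
contact_force: [0.2, -0.5, -0.0]
grip_width: 0.0504
finger_force: 0.0
```

Run:
```python
from h import *
im=vision.grab_frame('wrist')
for t in('yellow_divider_bar','yellow_divider','blue_divider_bar'):print(t,[(np.round(x['point']).tolist(),round(x['p'],2),atz('wrist',x['point'],.153 if 'bar' in t else .067)) for x in vision.place_of('wrist',t)])
# neck centre columns at z=.21 near yellow
hsv=cv2.cvtColor(im,cv2.COLOR_RGB2HSV);m=(abs(hsv[:,:,0].astype(int)-25)<8)&(hsv[:,:,1]>150)&(hsv[:,:,2]>60)
for z in(.18,.19,.2,.21):
    u,v=proj('wrist',np.array([.573,.215,z]));row=np.where(m[int(round(v))])[0];row=row[(abs(row-u)<80)]
    print(z,u.round(),v.round(),(row.min(),row.max(),atz('wrist',((row.min()+row.max())/2,v),z)) if len(row) else None)
go([.58,.213,.2])
```

```text
yellow_divider_bar [([285.0, 202.0], 0.86, array([0.5835, 0.2129, 0.153 ])), ([286.0, 146.0], 0.41, array([0.5273, 0.2176, 0.153 ])), ([16.0, 226.0], 0.2, array([ 0.5924, -0.0306,  0.153 ]))]
yellow_divider [([283.0, 144.0], 0.78, array([0.5834, 0.2111, 0.067 ])), ([285.0, 155.0], 0.66, array([0.5975, 0.2115, 0.067 ]))]
blue_divider_bar []
0.18 288.0 216.0 (np.int64(243), np.int64(325), array([0.5727, 0.212 , 0.18  ]))
0.19 288.0 226.0 (np.int64(222), np.int64(303), array([0.5713, 0.1962, 0.19  ]))
0.2 288.0 236.0 (np.int64(267), np.int64(303), array([0.5728, 0.2126, 0.2   ]))
0.21 289.0 247.0 (np.int64(242), np.int64(304), array([0.5721, 0.2042, 0.21  ]))
t 22.8 tcp [0.5023 0.2167 0.31  ] F [ 0.4003 -0.9794 -1.1593] w 0.0505 0.0
grasp [0.5319 0.2141 0.2579] yaw -5.00907541100042 tilt 29.654325247201655 yz 0.0007440401422787943 q [ 0.5192  0.1172  1.8771 -0.4238  0.7558 -0.7094]
units [-0.328   0.0779  1.8523]
```

Request:
send_rows([
  [0, 0, 0, -0.39, 0.07, 0.2, 0.1],
  [0, 0, 0, 0, 0, 0.5, 0.1],
  [0, 0, 0, 0, 0, 0.5, 0.1],
  [0, 0, 0, 0, 0, 0.4, 0.1],
  [0, 0, 0, 0, 0, 0.27, 0.1],
  [0, 0, 0, 0, 0, 0, 0.1],
  [0, 0, 0, 0, 0, 0, -0.6],
  [0, 0, 0, 0, 0, 0, -1],
  [0, 0, 0, 0, 0, 0, -1],
  [0, 0, 0, 0, 0, 0, -1],
])

```text
t: 24.05
tcp_pos: [0.5531, 0.2161, 0.2538]
ee_rot: [0.043, 0.966, -0.01, 0.257]
contact_force: [-0.8, 0.9, 2.5]
grip_width: 0.0281
finger_force: 30.0
```

Run:
```python
from h import *
p,r,g=st()
f=lambda d:print(d,r.T@np.array(d)/.04)
f([0,0,.02]);c,s=np.cos(np.radians(-4.5)),np.sin(np.radians(-4.5));f([-.1*c,-.1*s,0])
```

```text
t 24.05 tcp [0.5531 0.2161 0.2538] F [-0.8244  0.9353  2.527 ] w 0.0281 29.96980369091034
grasp [0.5828 0.2136 0.2017] yaw -4.816488097439357 tilt 29.757550986904846 yz 0.0020698121350165057 q [ 0.4656  0.2375  1.8798 -0.4612  0.622  -0.6939]
[0, 0, 0.02] [-0.2482  0.001  -0.4341]
[np.float64(-0.0996917333733128), np.float64(0.007845909572784495), 0] [ 2.1702 -0.0229 -1.2408]
```

Request:
send_rows([
  [0, 0, 0, -0.12, 0, -0.22, -1],
  [0, 0, 0, -0.12, 0, -0.22, -1],
  [0, 0, 0, 0, 0, 0, -1],
  [0, 0, 0, 0.3, 0, -0.17, -1],
  [0, 0, 0, 0.52, 0, -0.3, -1],
  [0, 0, 0, 0.52, 0, -0.3, -1],
  [0, 0, 0, 0.52, 0, -0.3, -1],
  [0, 0, 0, 0.52, 0, -0.3, -1],
  [0, 0, 0, 0, -0.4, 0, -1],
  [0, 0, 0, 0, -0.8, 0, -1],
  [0, 0, 0, 0, -0.9, 0, -1],
  [0, 0, 0, 0, -0.9, 0, -1],
])

```text
t: 25.55
tcp_pos: [0.4323, 0.1042, 0.2733]
ee_rot: [0.043, 0.966, -0.011, 0.256]
contact_force: [0.4, 0.9, -0.5]
grip_width: 0.0273
finger_force: 30.0
```

Request:
send_rows([
  [-0.25, 0, -0.43, 0, -0.9, 0, -1],
  [-0.25, 0, -0.43, 0, -0.9, 0, -1],
  [-0.25, 0, -0.43, 0, -0.8, 0, -1],
  [-0.1, 0, -0.17, 0, -0.5, 0, -1],
  [0, 0, 0, 0, 0, 0, -1],
  [0, 0, 0, 0, 0, 0, -1],
])

```text
t: 26.3
tcp_pos: [0.4271, -0.0179, 0.2731]
ee_rot: [-0.014, 0.967, 0.005, 0.256]
contact_force: [-0.4, 1.3, -1.3]
grip_width: 0.0277
finger_force: 30.0
```

Run:
```python
from h import *
im=vision.grab_frame('wrist')
for t,z in(('yellow_divider_bar',.173),('spare_tip',.163),('spare_root',.153)):print(t,[(np.round(x['point']).tolist(),round(x['p'],2),atz('wrist',x['point'],z)) for x in vision.place_of('wrist',t)])
p,r,g=st()
f=lambda a,b:print(r.T@(np.array(b)-np.array(a))/.04)
A=[.465,-.0335,.2217];B=[.557,-.0315,.2217];f(g,A);f(A,B);f([0,0,.02],[0,0,0])
```

```text
yellow_divider_bar []
spare_tip []
spare_root [([263.0, 325.0], 0.6, array([ 0.6584, -0.0298,  0.153 ]))]
t 26.5 tcp [ 0.4273 -0.0171  0.2732] F [ 0.9943  0.3918 -1.182 ] w 0.0279 29.967618584632874
grasp [ 0.457  -0.0161  0.2211] yaw 2.0228205590965866 tilt 29.68902165830033 yz 0.002206040009269805 q [-0.1102 -0.0777  2.1814  0.1429  0.5288 -1.8165]
[-0.1707 -0.4419  0.078 ]
[-1.9985 -0.0223  1.1393]
[ 0.2476 -0.0011  0.4344]
```

Request:
send_rows([
  [0, 0, 0, -0.17, -0.44, 0.08, -1],
  [0, 0, 0, 0, 0, 0, -1],
  [0, 0, 0, -0.3, 0, 0.17, -1],
  [0, 0, 0, -0.4, -0.01, 0.23, -1],
  [0, 0, 0, -0.4, 0, 0.23, -1],
  [0, 0, 0, -0.4, -0.01, 0.23, -1],
  [0, 0, 0, -0.4, 0, 0.23, -1],
  [0, 0, 0, -0.1, 0, 0.06, -1],
  [0, 0, 0, 0, 0, 0, -1],
  [0, 0, 0, 0.1, 0, 0.18, -1],
  [0, 0, 0, 0.1, 0, 0.18, -1],
  [0, 0, 0, 0, 0, 0, -1],
])

```text
t: 28.0
tcp_pos: [0.5269, -0.0332, 0.2558]
ee_rot: [-0.014, 0.967, 0.005, 0.255]
contact_force: [-0.5, 0.5, 0.0]
grip_width: 0.0276
finger_force: 30.0
```

Run:
```python
from h import *
im=vision.grab_frame('scene')
for t,z in(('yellow_divider_bar',.155),('grey_divider_bar',.153)):print(t,[(np.round(x['point']).tolist(),round(x['p'],2),atz('scene',x['point'],z)) for x in vision.place_of('scene',t)])
st()
```

```text
yellow_divider_bar [([270.0, 228.0], 0.54, array([ 0.556 , -0.0364,  0.155 ]))]
grey_divider_bar [([280.0, 235.0], 0.83, array([ 0.5989, -0.03  ,  0.153 ])), ([181.0, 215.0], 0.58, array([ 0.3118, -0.2169,  0.153 ])), ([276.0, 173.0], 0.45, array([0.3536, 0.1657, 0.153 ]))]
t 28.15 tcp [ 0.5278 -0.0332  0.2572] F [ 0.5185 -0.0038 -0.3671] w 0.028 29.967631995677948
grasp [ 0.5576 -0.0322  0.2051] yaw 1.9301488428114808 tilt 29.72458859219805 yz 0.0022072859439886527 q [-0.1221  0.111   2.0343  0.1647  0.4883 -1.8477]
```

Request:
send_rows([
  [0, 0, 0, 0.025, 0, 0.045, -1],
  [0, 0, 0, 0.022, 0, 0.038, -1],
  [0, 0, 0, 0, 0, 0, -1],
])

```text
t: 28.52
tcp_pos: [0.5281, -0.0332, 0.2538]
ee_rot: [-0.014, 0.966, 0.005, 0.257]
contact_force: [-1.1, -0.1, 2.5]
grip_width: 0.0278
finger_force: 30.0
```

Request:
send_rows([
  [0, 0, 0, 0, 0, 0, -0.35],
  [0, 0, 0, 0, 0, 0, -0.1],
  [0, 0, 0, 0, 0, 0, 0.1],
  [0, 0, 0, 0, 0, 0, 0.1],
  [0, 0, 0, 0, 0, -0.3, 0.1],
  [0, 0, 0, 0, 0, -0.6, 0.1],
  [0, 0, 0, 0, 0, -0.8, 0.1],
  [0, 0, 0, 0, 0, -0.8, 0.1],
  [0, 0, 0, 0, 0, -0.5, 0.1],
  [0.29, 0, 0.5, 0, 0.5, 0, 0.1],
  [0.29, 0, 0.5, 0, 0.9, 0, 0.1],
  [0.29, 0, 0.5, 0, 0.9, 0, 0.1],
])

```text
t: 30.02
tcp_pos: [0.4695, 0.0572, 0.3588]
ee_rot: [0.046, 0.965, -0.011, 0.257]
contact_force: [0.3, 0.6, -0.1]
grip_width: 0.0499
finger_force: 0.0
```

Request:
send_rows([
  [0, 0, 0, 0, 0.9, 0, 0.1],
  [0, 0, 0, 0, 0.9, 0, 0.1],
  [0, 0, 0, 0, 0.9, 0, 0.1],
  [0, 0, 0, -0.1, 0.8, 0.2, 0.1],
  [0, 0, 0, -0.3, 0.5, 0.5, 0.1],
  [0, 0, 0, -0.3, 0.1, 0.5, 0.1],
  [0, 0, 0, 0, 0, 0, 0.1],
  [0, 0, 0, 0, 0, 0, 0.1],
])

```text
t: 31.02
tcp_pos: [0.5324, 0.2153, 0.3307]
ee_rot: [0.045, 0.966, -0.011, 0.256]
contact_force: [-0.3, -0.6, 0.5]
grip_width: 0.0505
finger_force: 0.0
```

Run:
```python
from h import *
vision.grab_frame('scene')
for t in('yellow_divider_bar','grey_divider_bar'):print(t,[(np.round(x['point']).tolist(),round(x['p'],2),atz('scene',x['point'],.153)) for x in vision.place_of('scene',t)])
im=vision.grab_frame('wrist');cv2.imwrite('pics/w6.png',im[:,:,::-1])
print([(np.round(x['point']).tolist(),round(x['p'],2),atz('wrist',x['point'],.153)) for x in vision.place_of('wrist','blue_divider_bar')])
hsv=cv2.cvtColor(im,cv2.COLOR_RGB2HSV);m=(abs(hsv[:,:,0].astype(int)-110)<12)&(hsv[:,:,1]>140)&(hsv[:,:,2]>40)
for z in(.175,.185,.195,.205,.212):
    u,v=proj('wrist',np.array([.609,.211,z]));row=np.where(m[int(round(v))])[0];row=row[(abs(row-u)<80)]
    print(z,u.round(),v.round(),(row.min(),row.max(),len(row),atz('wrist',((row.min()+row.max())/2,v),z)) if len(row) else None)
go([.616,.2105,.2])
```

```text
yellow_divider_bar [([270.0, 228.0], 0.86, array([ 0.556 , -0.0322,  0.153 ]))]
grey_divider_bar [([279.0, 236.0], 0.91, array([ 0.5983, -0.0345,  0.153 ])), ([182.0, 215.0], 0.76, array([ 0.3148, -0.2164,  0.153 ])), ([264.0, 222.0], 0.7, array([ 0.5218, -0.0293,  0.153 ])), ([273.0, 170.0], 0.58, array([0.3337, 0.1686, 0.153 ]))]
[([215.0, 249.0], 0.97, array([0.6977, 0.1285, 0.153 ])), ([287.0, 190.0], 0.57, array([0.6198, 0.2123, 0.153 ]))]
0.175 285.0 198.0 (np.int64(248), np.int64(324), 74, array([0.6091, 0.2122, 0.175 ]))
0.185 285.0 207.0 (np.int64(271), np.int64(302), 22, array([0.6091, 0.2124, 0.185 ]))
0.195 285.0 216.0 (np.int64(271), np.int64(303), 19, array([0.6092, 0.2127, 0.195 ]))
0.205 285.0 225.0 (np.int64(271), np.int64(303), 15, array([0.6091, 0.2126, 0.205 ]))
0.212 285.0 232.0 (np.int64(271), np.int64(304), 4, array([0.6092, 0.2128, 0.212 ]))
t 31.275 tcp [0.5325 0.2155 0.3308] F [ 0.4073  0.4924 -0.9606] w 0.05 0.0
grasp [0.5621 0.2129 0.2787] yaw -5.026266807349815 tilt 29.74355441511727 yz 0.0020389190081055546 q [ 0.4853  0.1415  1.7931 -0.3853  0.7974 -0.78  ]
units [-0.1935  0.059   2.3769]
```

Request:
send_rows([
  [0, 0, 0, -0.22, 0.1, 0.3, 0.1],
  [0, 0, 0, 0, 0, 0.55, 0.1],
  [0, 0, 0, 0, 0, 0.55, 0.1],
  [0, 0, 0, 0, 0, 0.5, 0.1],
  [0, 0, 0, 0, 0, 0.48, 0.1],
  [0, 0, 0, 0, 0, 0, 0.1],
  [0, 0, 0, 0, 0, 0, -0.6],
  [0, 0, 0, 0, 0, 0, -1],
  [0, 0, 0, 0, 0, 0, -1],
  [0, 0, 0, 0, 0, 0, -1],
])

```text
t: 32.52
tcp_pos: [0.5879, 0.215, 0.2526]
ee_rot: [0.044, 0.965, -0.011, 0.257]
contact_force: [-1.5, -0.3, 3.1]
grip_width: 0.028
finger_force: 30.0
```

Run:
```python
from h import *
st()
vision.grab_frame('top')
vision.grab_frame('scene')
for c in('top','scene'):
  print(c,[(np.round(x['point']).tolist(),round(x['p'],2),atz(c,x['point'],.006)) for x in vision.place_of(c,'slot')])
# slot axis from blue mask in top image
im=cv2.cvtColor(cv2.imread('pics/top0.png'),cv2.COLOR_BGR2HSV)
m=((abs(im[:,:,0].astype(int)-110)<14)&(im[:,:,1]>110)).astype(np.uint8);m[:,:330]=0;m[:,430:]=0;m[:165]=0;m[260:]=0
k=cv2.morphologyEx(m,cv2.MORPH_CLOSE,np.ones((5,5)))
n,l,s,c=cv2.connectedComponentsWithStats(k)
for i in range(1,n):
    if s[i,4]>40:
        rc=cv2.minAreaRect(np.argwhere(l==i)[:,::-1].astype(np.float32));b=cv2.boxPoints(rc)
        w=np.array([atz('top',p,.05) for p in b]);e=max(((w[j]-w[j-1] for j in range(4))),key=np.linalg.norm)
        print(i,s[i],c[i],'len',np.linalg.norm(e),'dir',np.degrees(np.arctan2(e[1],e[0]))%180-90,'ctr',atz('top',rc[0],.04))
# scene too
```

```text
t 32.525 tcp [0.5879 0.215  0.2526] F [-1.4969 -0.2556  3.0669] w 0.028 29.998060762882233
grasp [0.6175 0.2124 0.2005] yaw -4.98874614917366 tilt 29.768973219479356 yz 0.0022148953280040524 q [ 0.434   0.284   1.8164 -0.4352  0.6264 -0.7439]
top [([377.0, 189.0], 0.64, array([ 0.6045, -0.3118,  0.006 ]))]
scene [([210.0, 311.0], 0.79, array([ 0.5922, -0.3131,  0.006 ]))]
1 [366 178  31  26 337] [380.7478 190.5875] len 0.09681851627063413 dir -39.50942997370257 ctr [ 0.5926 -0.315   0.04  ]
```

Request:
send_rows([
  [0, 0, 0, -0.12, 0, -0.22, -1],
  [0, 0, 0, -0.12, 0, -0.22, -1],
  [0, 0, 0, 0, 0, 0, -1],
  [0, 0, 0, 0.3, 0, -0.17, -1],
  [0, 0, 0, 0.5, 0, -0.29, -1],
  [0, 0, 0, 0.5, 0, -0.29, -1],
  [0, 0, 0, 0.5, 0, -0.29, -1],
  [0, 0, 0, 0.5, 0, -0.29, -1],
  [0, 0, 0, 0.5, 0, -0.29, -1],
  [0, 0, 0, 0.1, 0, -0.06, -1],
  [0, 0, 0, 0, 0, 0, -1],
])

```text
t: 34.1
tcp_pos: [0.4537, 0.2272, 0.2727]
ee_rot: [0.044, 0.966, -0.011, 0.256]
contact_force: [0.7, 0.6, -1.0]
grip_width: 0.0278
finger_force: 30.0
```

Run:
```python
from h import *
p,r,g=st()
vision.grab_frame('wrist')
for t,z in(('blue_divider_bar',-.0475),('blue_divider',-.1335)):print(t,[(np.round(x['point']).tolist(),round(x['p'],2),atz('wrist',x['point'],g[2]+z)-g) for x in vision.place_of('wrist',t)])
```

```text
t 34.1 tcp [0.4537 0.2272 0.2727] F [ 0.6677  0.5773 -0.9966] w 0.0278 29.997353553771973
grasp [0.4834 0.2246 0.2206] yaw -5.028380623993837 tilt 29.7067991190524 yz 0.0014944830967958851 q [ 0.6019  0.0973  2.0049 -0.5166  0.6924 -0.534 ]
blue_divider_bar [([282.0, 210.0], 0.86, array([ 0.0041, -0.0008, -0.0475]))]
blue_divider [([284.0, 132.0], 0.63, array([ 0.0035,  0.0017, -0.1335]))]
```

Request:
send_rows([
  [0, 0, 0, -0.5, 0, -0.87, -1],
  [0, 0, 0, -0.5, -0.2, -0.87, -1],
  [0, 0, 0, 0, -0.6, 0, -1],
  [0, 0, 0, 0, -1, 0, -1],
  [0, 0, 0, 0, -1, 0, -1],
  [0, 0, 0, 0, -1, 0, -1],
  [0, 0, 0, 0, -1, 0, -1],
  [0, 0, 0, 0, -1, 0, -1],
  [0, 0, 0, 0, -1, 0, -1],
  [0, 0, 0, 0, -1, 0, -1],
  [0, 0, 0, 0, -1, 0, -1],
  [0, 0, 0, 0, -0.5, 0, -1],
])

```text
t: 35.75
tcp_pos: [0.4201, -0.1461, 0.3524]
ee_rot: [0.046, 0.966, -0.012, 0.256]
contact_force: [0.4, -0.3, -0.4]
grip_width: 0.0277
finger_force: 30.0
```

Request:
send_rows([
  [0.42, 0, 0.73, 0, 0, 0, -1],
  [0.42, 0, 0.73, 0, 0, 0, -1],
  [0.42, 0, 0.73, 0, 0, 0, -1],
  [0.42, 0, 0.73, 0, 0, 0, -1],
  [0.42, 0, 0.73, 0, 0, 0, -1],
  [0.42, 0, 0.73, 0, 0, 0, -1],
  [0.42, 0, 0.73, 0, 0, 0, -1],
  [0.42, 0, 0.73, 0, 0, 0, -1],
  [0.42, 0, 0.73, 0, 0, 0, -1],
  [0.42, 0, 0.73, 0, 0, 0, -1],
  [0, 0, 0, 0, 0, 0, -1],
])

```text
t: 37.12
tcp_pos: [0.4207, -0.1437, 0.3523]
ee_rot: [0.321, 0.912, -0.086, 0.241]
contact_force: [0.1, 0.1, -0.9]
grip_width: 0.0279
finger_force: 30.0
```

Run:
```python
from h import *
p,r,g=st()
f=lambda a,b:print(r.T@(np.array(b)-np.array(a))/.04)
f(g,[.462,-.319,.3])
```

```text
t 37.125 tcp [ 0.4207 -0.1437  0.3523] F [ 0.0903  0.0741 -0.8882] w 0.0279 29.997800588607788
grasp [ 0.4438 -0.1624  0.3001] yaw -39.011641430651956 tilt 29.66106914006389 yz -0.0015568096358102579 q [-0.2299 -0.1032  1.9887 -0.3036  0.8059 -0.962 ]
[-2.4387 -2.7642  1.398 ]
```

Request:
send_rows([
  [0, 0, 0, -0.6, -0.69, 0.35, -1],
  [0, 0, 0, -0.6, -0.69, 0.35, -1],
  [0, 0, 0, -0.6, -0.69, 0.35, -1],
  [0, 0, 0, -0.6, -0.69, 0.35, -1],
  [0, 0, 0, 0, 0, 0, -1],
  [0, 0, 0, 0, 0, 0, -1],
])

```text
t: 37.88
tcp_pos: [0.437, -0.2992, 0.351]
ee_rot: [0.322, 0.912, -0.086, 0.241]
contact_force: [0.3, -0.2, -1.5]
grip_width: 0.0282
finger_force: 30.0
```

Run:
```python
from h import *
p,r,g=st()
im=vision.grab_frame('wrist')
print([(np.round(x['point']).tolist(),round(x['p'],2),atz('wrist',x['point'],.006)) for x in vision.place_of('wrist','slot')])
for t,z in(('blue_divider_bar',-.0475),('blue_divider',-.1335)):print(t,[(np.round(x['point']).tolist(),round(x['p'],2),r.T@(atz('wrist',x['point'],g[2]+z)-g)) for x in vision.place_of('wrist',t)])
cv2.imwrite('pics/w7.png',cv2.resize(im,(784,588))[:,:,::-1])
for X in([.597,-.312,.006],): print(proj('wrist',np.array(X)))
```

```text
t 37.875 tcp [ 0.437  -0.2992  0.351 ] F [ 0.3262 -0.1941 -1.5289] w 0.0282 29.997433125972748
grasp [ 0.4601 -0.3179  0.2988] yaw -39.02835769934694 tilt 29.614458890377037 yz -0.0009615658995329457 q [-0.6034  0.0266  1.8695 -0.0575  0.7308 -1.4622]
[([347.0, 131.0], 0.97, array([ 0.5939, -0.3122,  0.006 ]))]
blue_divider_bar [([279.0, 207.0], 0.61, array([ 0.0217, -0.0009,  0.0423]))]
blue_divider [([284.0, 133.0], 0.74, array([0.0622, 0.003 , 0.1182]))]
[348.0159 131.7838]
```

View pics/w7.png

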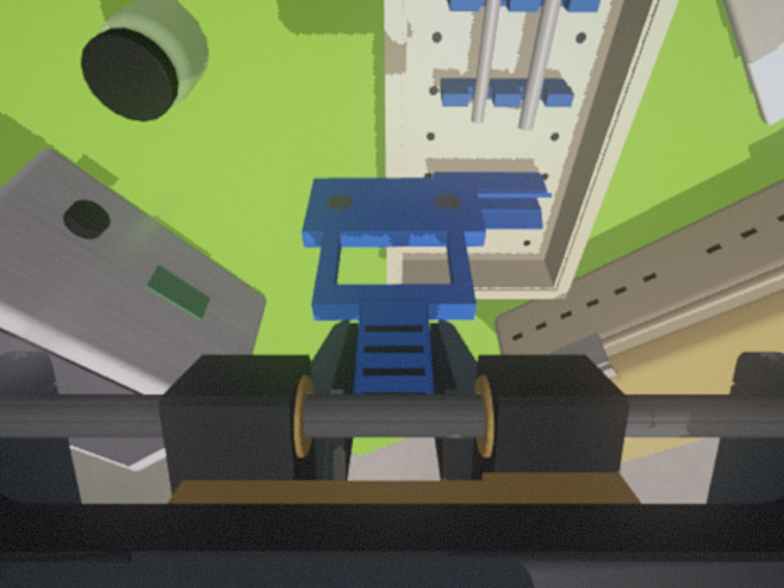

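Run:
```python
from h import *
w=lambda u,v,z:atz('wrist',(u/1.4,v/1.4),z)
for a,b in(((437,37),(581,37)),((431,136),(555,136)),((437,37),(431,136)),((581,37),(555,136))):
    e=w(*b,.006)-w(*a,.006);print(w(*a,.006),w(*b,.006),np.degrees(np.arctan2(e[1],e[0])))
p,r,g=st()
a=np.radians(-39);sf=np.array([np.cos(a),np.sin(a),0]);sl=np.array([-sf[1],sf[0],0])
slot=np.array([.5945,-.312,0])
T=slot-.003*sf
f=lambda a,b:print(r.T@(np.array(b)-np.array(a))/.04)
f(g,T+[0,0,.26]);f(T+[0,0,.26],T+[0,0,.2]);f([0,0,.01],[0,0,0])
```

```text
[ 0.4602 -0.2752  0.006 ] [ 0.5292 -0.1894  0.006 ] 51.22728811534472
[ 0.5228 -0.3255  0.006 ] [ 0.5916 -0.2397  0.006 ] 51.24915541230106
[ 0.4602 -0.2752  0.006 ] [ 0.5228 -0.3255  0.006 ] -38.77553742689979
[ 0.5292 -0.1894  0.006 ] [ 0.5916 -0.2397  0.006 ] -38.83066847053291
t 38.075 tcp [ 0.4374 -0.2984  0.3516] F [ 0.3322  0.142  -0.0054] w 0.0281 29.997389316558838
grasp [ 0.4605 -0.317   0.2995] yaw -38.928347024592426 tilt 29.69509466566157 yz -0.0010010001376760669 q [-0.6016  0.0256  1.8695 -0.0577  0.7304 -1.4622]
[-1.6448  2.1993  2.0713]
[0.7431 0.0015 1.303 ]
[0.1238 0.0003 0.2172]
```

Request:
send_rows([
  [0, 0, 0, -0.33, 0.44, 0.41, -1],
  [0, 0, 0, -0.33, 0.44, 0.41, -1],
  [0, 0, 0, -0.33, 0.44, 0.41, -1],
  [0, 0, 0, -0.33, 0.44, 0.42, -1],
  [0, 0, 0, -0.33, 0.44, 0.42, -1],
  [0, 0, 0, 0.25, 0, 0.43, -1],
  [0, 0, 0, 0.25, 0, 0.43, -1],
  [0, 0, 0, 0.2, 0, 0.35, -1],
  [0, 0, 0, 0, 0, 0, -1],
  [0, 0, 0, 0, 0, 0, -1],
])

```text
t: 39.33
tcp_pos: [0.5694, -0.2922, 0.2572]
ee_rot: [0.321, 0.911, -0.086, 0.242]
contact_force: [0.2, 0.1, -1.2]
grip_width: 0.0277
finger_force: 30.0
```

Run:
```python
from h import *
p,r,g=st()
print('T',np.array([.5945,-.312])-.003*np.array([.778,-.628]))
for c in('wrist','scene','top'):
  vision.grab_frame(c)
  for t,z in(('blue_divider_bar',g[2]-.0475),('blue_divider',g[2]-.1335),('slot',.006)):
    print(c,t,[(np.round(x['point']).tolist(),round(x['p'],2),atz(c,x['point'],z)[:2]) for x in vision.place_of(c,t)])
```

```text
t 39.325 tcp [ 0.5694 -0.2922  0.2572] F [ 0.1874  0.0525 -1.2142] w 0.0277 29.997443854808807
grasp [ 0.5926 -0.3109  0.2052] yaw -38.92643843547585 tilt 29.78524416166699 yz -0.0006123190282907587 q [-0.4458  0.2831  1.8045 -0.2193  0.5568 -1.1814]
T [ 0.5922 -0.3101]
wrist blue_divider_bar [([278.0, 206.0], 0.84, array([ 0.5924, -0.314 ])), ([280.0, 93.0], 0.42, array([ 0.5369, -0.2674]))]
wrist blue_divider []
wrist slot [([281.0, 93.0], 0.84, array([ 0.5942, -0.3138])), ([279.0, 34.0], 0.26, array([ 0.5531, -0.283 ]))]
scene blue_divider_bar [([204.0, 282.0], 0.92, array([ 0.5941, -0.3137])), ([351.0, 260.0], 0.79, array([0.8177, 0.0587])), ([344.0, 170.0], 0.33, array([0.5122, 0.3635])), ([280.0, 253.0], 0.23, array([ 0.6556, -0.0811]))]
scene blue_divider [([211.0, 296.0], 0.8, array([ 0.5925, -0.3002])), ([345.0, 277.0], 0.47, array([0.8093, 0.0547])), ([205.0, 285.0], 0.19, array([ 0.5448, -0.2901]))]
scene slot [([213.0, 310.0], 0.97, array([ 0.596 , -0.3056])), ([335.0, 194.0], 0.69, array([0.4778, 0.375 ]))]
top blue_divider_bar [([259.0, 137.0], 0.63, array([0.7484, 0.0868])), ([172.0, 186.0], 0.63, array([0.5952, 0.3543])), ([390.0, 182.0], 0.61, array([ 0.597 , -0.3152])), ([299.0, 203.0], 0.48, array([ 0.5385, -0.0337]))]
top blue_divider [([254.0, 145.0], 0.74, array([0.7474, 0.1071])), ([381.0, 188.0], 0.5, array([ 0.5942, -0.3074])), ([298.0, 163.0], 0.47, array([ 0.6854, -0.0394]))]
top slot [([378.0, 188.0], 0.73, array([ 0.6065, -0.3129])), ([298.0, 191.0], 0.68, array([ 0.6017, -0.0378])), ([384.0, 193.0], 0.6, array([ 0.5918, -0.3356]))]
```

Request:
send_rows([
  [0, 0, 0, 0.12, 0, 0.2, -1],
  [0, 0, 0, 0.062, 0, 0.11, -1],
  [0, 0, 0, 0.062, 0, 0.11, -1],
  [0, 0, 0, 0.062, 0, 0.11, -1],
  [0, 0, 0, 0.062, 0, 0.11, -1],
  [0, 0, 0, 0, 0, 0, -1],
])

```text
t: 40.67
tcp_pos: [0.5686, -0.2923, 0.226]
ee_rot: [0.322, 0.912, -0.086, 0.241]
contact_force: [0.1, -0.3, -0.4]
grip_width: 0.0277
finger_force: 30.0
```

Request:
send_rows([
  [0, 0, 0, 0.062, 0, 0.11, -1],
  [0, 0, 0, 0.062, 0, 0.11, -1],
  [0, 0, 0, 0.062, 0, 0.11, -1],
  [0, 0, 0, 0, 0, 0, -1],
])

```text
t: 41.18
tcp_pos: [0.5689, -0.2925, 0.2111]
ee_rot: [0.322, 0.912, -0.086, 0.241]
contact_force: [1.6, -0.6, -1.4]
grip_width: 0.0277
finger_force: 30.0
```

Run:
```python
from h import *
st()
```

```text
t 41.175 tcp [ 0.5689 -0.2925  0.2111] F [ 1.5904 -0.5995 -1.4145] w 0.0277 29.997046887874603
grasp [ 0.592  -0.3112  0.1589] yaw -39.00447803164213 tilt 29.675295485505522 yz -0.0010068009429574365 q [-0.4466  0.3317  1.8665 -0.2665  0.4513 -1.1275]
```

Request:
send_rows([
  [0, 0, 0, 0.04, 0, 0.12, -1],
  [0, 0, 0, 0.062, 0, 0.11, -1],
  [0, 0, 0, 0.062, 0, 0.11, -1],
  [0, 0, 0, 0, 0, 0, -1],
])

```text
t: 41.68
tcp_pos: [0.5693, -0.293, 0.1957]
ee_rot: [0.322, 0.912, -0.086, 0.241]
contact_force: [-0.4, -0.9, -0.0]
grip_width: 0.0281
finger_force: 30.0
```

Request:
send_rows([
  [0, 0, 0, 0.025, 0, 0.043, -1],
  [0, 0, 0, 0.025, 0, 0.043, -1],
  [0, 0, 0, 0, 0, 0, -1],
])

```text
t: 42.05
tcp_pos: [0.5695, -0.293, 0.1923]
ee_rot: [0.322, 0.912, -0.086, 0.241]
contact_force: [-0.0, -0.1, -1.1]
grip_width: 0.0277
finger_force: 30.0
```

Run:
```python
from h import *
st()
```

```text
t 42.05 tcp [ 0.5695 -0.293   0.1923] F [-0.0321 -0.0753 -1.0703] w 0.0277 29.997427761554718
grasp [ 0.5926 -0.3117  0.1402] yaw -39.02151092458407 tilt 29.665914728865655 yz -0.0011243766192924054 q [-0.447   0.3549  1.8879 -0.2931  0.4085 -1.0987]
```

Request:
send_rows([
  [0, 0, 0, 0.012, 0, 0.022, -1],
  [0, 0, 0, 0.008, 0, 0.012, -1],
  [0, 0, 0, 0, 0, 0, -1],
])

```text
t: 42.42
tcp_pos: [0.5698, -0.2933, 0.1917]
ee_rot: [0.322, 0.911, -0.086, 0.242]
contact_force: [-2.1, 0.6, 5.6]
grip_width: 0.0274
finger_force: 30.0
```

It has reached the floor at the expected height. Releasing and backing off.

Request:
send_rows([
  [0, 0, 0, 0, 0, 0, -0.35],
  [0, 0, 0, 0, 0, 0, -0.1],
  [0, 0, 0, 0, 0, 0, 0.1],
  [0, 0, 0, 0, 0, 0, 0.1],
  [0, 0, 0, 0, 0, -0.2, 0.1],
  [0, 0, 0, 0, 0, -0.5, 0.1],
  [0, 0, 0, 0, 0, -0.8, 0.1],
  [0, 0, 0, 0, 0, -0.8, 0.1],
  [0, 0, 0, 0, 0, -0.8, 0.1],
  [0, 0, 0, 0, 0, -0.5, 0.1],
  [0, 0, 0, 0, 0, 0, 0.1],
])

```text
t: 43.8
tcp_pos: [0.514, -0.2478, 0.3191]
ee_rot: [0.322, 0.911, -0.086, 0.244]
contact_force: [0.7, -0.6, -0.2]
grip_width: 0.0503
finger_force: 0.0
```

Run:
```python
from h import *
st()
for c in('wrist','scene','top'):
  vision.grab_frame(c)
  for t,z in(('blue_divider_bar',.092),('blue_divider',.006),('slot',.006)):
    print(c,t,[(np.round(x['point']).tolist(),round(x['p'],2),atz(c,x['point'],z)[:2]) for x in vision.place_of(c,t)])
for t in('yellow_divider_bar','grey_divider_bar'):print(t,[(round(x['p'],2),atz('scene',x['point'],.153)) for x in vision.place_of('scene',t)])
for t in('rinse_bottle','steel_bowl','cap_jar','beaker','parts_dish'):print(t,[np.round(x['point']).tolist() for x in vision.place_of('top',t)])
```

```text
t 43.8 tcp [ 0.514  -0.2478  0.3191] F [ 0.7226 -0.5914 -0.247 ] w 0.0503 0.0
grasp [ 0.5374 -0.2666  0.2671] yaw -38.82413295972736 tilt 29.981811155351632 yz 0.0005756901426621219 q [-0.4096  0.1218  1.8492 -0.2136  0.6741 -1.1683]
wrist blue_divider_bar [([278.0, 168.0], 0.8, array([ 0.5891, -0.3133]))]
wrist blue_divider [([284.0, 125.0], 0.63, array([ 0.5935, -0.3092]))]
wrist slot [([280.0, 126.0], 0.57, array([ 0.5923, -0.3137]))]
scene blue_divider_bar [([212.0, 299.0], 0.73, array([ 0.6169, -0.3102])), ([204.0, 296.0], 0.63, array([ 0.5923, -0.3213])), ([306.0, 178.0], 0.3, array([0.3964, 0.2845]))]
scene blue_divider [([211.0, 307.0], 0.86, array([ 0.5835, -0.3034])), ([343.0, 274.0], 0.81, array([0.771 , 0.0998]))]
scene slot [([212.0, 310.0], 0.77, array([ 0.5925, -0.3074])), ([273.0, 248.0], 0.54, array([ 0.5265, -0.0004]))]
top blue_divider_bar [([258.0, 135.0], 0.65, array([0.7754, 0.0915])), ([384.0, 187.0], 0.45, array([ 0.5955, -0.314 ]))]
top blue_divider [([261.0, 144.0], 0.82, array([0.771 , 0.0872])), ([376.0, 192.0], 0.49, array([ 0.5941, -0.3057])), ([304.0, 162.0], 0.2, array([ 0.7049, -0.06  ]))]
top slot [([377.0, 189.0], 0.76, array([ 0.6048, -0.3094]))]
yellow_divider_bar []
grey_divider_bar [(0.94, array([0.3544, 0.1577, 0.153 ])), (0.72, array([ 0.5877, -0.0231,  0.153 ])), (0.55, array([ 0.3281, -0.2142,  0.153 ]))]
rinse_bottle [[173.0, 187.0], [218.0, 166.0]]
steel_bowl [[177.0, 274.0]]
cap_jar [[419.0, 268.0]]
beaker [[174.0, 230.0], [384.0, 186.0]]
parts_dish []
```

Run:
```python
from h import *
for c in('scene','top'):
    im=vision.grab_frame(c);h=cv2.cvtColor(im,cv2.COLOR_RGB2HSV)
    m=((abs(h[:,:,0].astype(int)-25)<7)&(h[:,:,1]>180)&(h[:,:,2]>90)).astype(np.uint8)
    n,l,s,ct=cv2.connectedComponentsWithStats(m)
    print(c,[(s[i].tolist(),ct[i].round().tolist()) for i in range(1,n) if s[i,4]>12])
    for X in([.557,-.032,.2],[.557,-.032,.09]):print(proj(c,np.array(X)))
    print('yel',[(np.round(x['point']).tolist(),round(x['p'],2)) for x in vision.place_of(c,'yellow_divider_bar')+vision.place_of(c,'yellow_divider')])
```

```text
scene [([35, 0, 16, 13, 149], [42.0, 6.0]), ([268, 158, 4, 12, 13], [269.0, 163.0]), ([274, 159, 6, 12, 16], [276.0, 164.0]), ([261, 216, 14, 37, 222], [267.0, 234.0]), ([351, 245, 3, 9, 14], [352.0, 248.0]), ([341, 259, 5, 18, 21], [343.0, 267.0])]
[270.4726 217.9242]
[271.0877 241.2968]
yel [([272.0, 232.0], 0.74), ([273.0, 245.0], 0.87), ([280.0, 233.0], 0.7), ([134.0, 283.0], 0.22)]
top []
[298.9204 194.3411]
[297.4053 200.2263]
yel [([298.0, 196.0], 0.76)]
```

Yellow hangs in place on the spare hook, so I'm handing in.

```bash
python3 -c "
from station import ctrl;print(ctrl.close_job())"
```

```text
the job is handed in; nothing more can be done
None
```

The job is handed in at about 44 s: grey and yellow hang on the spare hook, and blue stands upright and fully down, centred in the slot; the last camera check found nothing knocked over, though it missed the parts dish and I did not check the brush.

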